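Seat a bayonet sensor module in the ready test dock and hold it

TASK

Take the blue sensor module out of its orange stand and fit it in the test dock that has the green lamp beside it: push it in against the spring, twist it clockwise (seen from above) a quarter turn to the stop, and press it fully down so that its black flange sits flush on the plate. There is no catch and the spring lifts it again, so finish while still gripping it and holding it pressed down and turned, for the test reading; leave the screwdriver, tape measure and servo where they are.

Things in the scene. Friction and masses are not known exactly. Their poses are not given: they have to be found in the camera images.
- module_grip (a point): centre of the loose sensor module's blue grip block, 46 (module x) x 20 (y) x 40 mm high, white line along x on top. Module upright, z up; a half turn about z makes no difference. This point is on the axis, 20 mm above the black flange's top (flange diameter 52, 4 thick), 46 above the shaft's end. Pinch the 20 mm width. Fully seated, it is 24 mm above the dock's plate.
- stand: fixed orange square stand, 68 x 68 x 30 mm high, with a square well 49 mm wide open at top, origin at the centre of its underside; the module hangs in it by its flange, free to be lifted straight up, its centre of grip 54 mm above the table.
- tester: fixed test box, blue sides, aluminium top plate, 150 (x) x 250 (y) x 40 mm high; origin at the centre of its underside, z up. Two bayonet docks in the 5 mm thick plate at tester y = +60 and -60 mm: bores of diameter 31 with two slots 11 mm wide to tester +x and -x, reaching 24.5 mm from the axis, yellow marks in line with them. Module x must lie along tester x to enter.
- dock_a (a point): centre of dock A's mouth, on the plate's top face (40 mm above the table), at tester y = +60; axes as the tester's. With module_grip under 29 mm above the plate the lugs are below it and the module turns clockwise from above by 90 degrees (module x along tester y); a stop follows 2 to 3 degrees later. It cannot turn the other way.
- dock_b (a point): centre of dock B's mouth, on the plate's top face, at tester y = -60; otherwise the same as dock A.
- plunger_a (a joint): brass spring plunger in dock A, metres pressed down: 0 at rest, its top 10 mm below the plate's top. Pushes up with 3 N at 0 and 7 N at 0.012, its value with the module fully seated (flange on the plate). A turned module that is let go is lifted 5 mm, until its lugs meet the plate's underside.
- plunger_b (a joint): the same in dock B.
- lamp_green: green domed pilot lamp, diameter 20, 9 mm high, fixed on the tester's plate 58 mm to tester -x of the dock that is ready (which of the two changes); origin at its foot on the plate's top face, axes as the tester's.
- lamp_red: red pilot lamp of the same size, 58 mm to tester -x of the dock that is not to be used.
- screwdriver: loose screwdriver lying on the table; leave alone.
- tape: yellow tape measure, 62 x 34 x 58 mm high, origin at its underside; leave alone.
- servo: black servo motor, 54 x 20 x 44 mm high, origin at its underside; leave alone.
- module: the same module (about 140 g); origin at the lower end of its shaft, 46 mm below module_grip, same axes. Grey shaft, diameter 28, 22 mm long, below the flange; two steel lugs on it point to module +x and -x: 8 mm wide, 5 high, tips 22 mm from the axis, undersides 7 mm above the shaft's end.
There are look-alikes about, which are no part of the job. Of the things like the module, leave any that is pink; of the rest the larger one is meant.

How it is judged:
By the outcome, as a careful person would: the job done as asked, in the order asked, and still so for the second after the job is handed in, while the arm keeps its last pose, push and grip.
It also fails if it takes over 42 s, if anything falls off the work surface, if the arm or the gripper's body presses on something with over 40 N, if the wrist force passes 120 N, or if a joint passes its speed limit or range.

ROBOT

A 6-joint arm with a two-finger parallel gripper is mounted at the origin on the work surface. World frame = base frame: x ahead of the robot, y to its left, z up, the work surface at z = 0. Lengths are in m, angles in rad, forces in N, time in s.
With the tool pointing down it reaches from about 0.3 to 0.875 m from the base axis. Payload 6.4 kg.
Tool frame: the origin (TCP) lies midway between the tips of the shut fingers; the grasp point (between the pads) lies 19 mm behind it; z points along the fingers, y is the line along which they close (so a half turn about z gives the same grasp; the last joint's range is limited). The gripper opens to 85 mm and grips with 20 to 120 N. Pads are 22 mm wide; open, the fingers measure 114 mm over their backs; the gripper's body (76 mm by 85 mm) begins 54 mm behind the grasp point. The pads swing forward as they close: fully open they stand 13 mm farther back than shut.
Start: joints at [1.005, 0.181, 1.607, -0, 1.354, -0.206], TCP at [0.202, 0.538, 0.231] pointing down, gripper open.
Joint ranges: [-2.99, 2.99], [-0.89, 2.07], [0.3, 2.58], [-1.14, 4.28], [0, 2.63], [-3.12, 3.12]. Speed limits (rad/s): [2.57, 2.57, 3.01, 3.14, 3.14, 3.14].

INTERFACE

Orientations are given as a unit quaternion [w, x, y, z].
In Python, from bench import status, camera, ctrl gives the robot as it stands. The module is installed in compiled form; this text tells all that it offers.
- The arm moves only by the shell command python3 -m handwheel 'ROWS'. ROWS is JSON, a list that holds one entry, the list of rows, each a list of 7 numbers: the opening, from -1 (shut) to 1 (fully open), then the shift along the tool's x, y, z in cm, then the turn, a rotation vector about the tool's x, y, z in degrees. A call has 1 to 10 rows; each row is the pose to reach, as a shift and turn from the pose commanded when the call began, along the tool's axes at that moment; what a row does not reach only later rows make up. A row lasts 1/8 s, in which the tool goes at most 62.5 mm and 10.7 degrees, less where a joint would pass 70% of its speed; a pose out of reach is approached as far as the arm can. A call with a gripper value outside its range is refused whole. The fingers move at their own pace and stop on an object; the grip force is fixed at half the most. Time passes only in rows, so rows that repeat a pose let the fingers close. It gives the time, the measured TCP pose, the force, the opening and the grip force at its end, in the units of the state.
- status.get_obs(): the state, without advancing time (a new reading comes with each control period).
- camera(name): name is "side" or "top"; returns a dict with "frame" (384x512x3 uint8, blue, green, red), "depth" (384x512 float32, m along the optical axis (not along the pixel's ray), 0 where there is no reading), "fx", "fy", "cx", "cy" (pixels), "extrinsics" (4x4, takes a point from camera to world coordinates). Camera axes: x right, y down, z forward; pixel columns grow to the right and rows downward; lengths in m; the calibration is good to about 2 mm. A picture is of the moment at which its call begins.
- ctrl.hand_in(): hands the job in; it is judged then, once.
The state is a dict: "time_s": time; "q": joint angles; "dq": joint speeds; "joint_efforts": joint torques, N m; "eef_pos": TCP position; "eef_rot": TCP orientation; "wrist_force": force on the tool from outside, world axes, zero at the start; "torque": the same for the moment, N m; "opening": opening from 0.0 (shut) to 1.0 (fully open); "grasp_force": force on a finger pad.
Only numpy, scipy, OpenCV 4.12 (cv2) and the standard library are available. Lean on these libraries where they do the work, as an engineer would, in place of code of your own. Each camera call takes 0.05 s, during which the arm holds its last target. There are 200 camera calls.

## Working session

There is one attempt and no reset: what is moved stays moved. The work goes in short steps, Python scripts to look and compute and a shell command to move; the robot and the scene stay as the last step left them, time stands still between calls to the robot, and variables do not carry over. Pictures are saved under pics/ and viewed, at most 10 in all, crops included, and the job is handed in when it is done.

```bash
mkdir -p pics; cat > h.py <<'E'
import numpy as np, cv2
from bench import status, camera, ctrl
def world(c,u,v,d=None):
    if d is None: d=float(c["depth"][int(round(v)),int(round(u))])
    p=np.array([(u-c["cx"])/c["fx"]*d,(v-c["cy"])/c["fy"]*d,d,1]); return (c["extrinsics"]@p)[:3]
def onz(c,u,v,z):
    E=c["extrinsics"]; r=E[:3,:3]@np.array([(u-c["cx"])/c["fx"],(v-c["cy"])/c["fy"],1]); o=E[:3,3]
    return o+r*(z-o[2])/r[2]
E
python3 - <<'E'
from h import *
import pickle
print(status.get_obs())
for n in("side","top"):
    c=camera(n); pickle.dump(c,open(n+".pkl","wb")); cv2.imwrite(f"pics/{n}0.png",c["frame"]); print(n,c["fx"],c["extrinsics"].round(3).tolist())
E
```

```text
{'time_s': 0.0, 'q': array([ 1.00466853e+00,  1.81536549e-01,  1.60802071e+00, -2.13971417e-05,
        1.35380109e+00, -2.06292577e-01]), 'dq': array([-1.33070107e-03, -1.43163746e-03,  1.21996556e-03,  8.75239448e-04,
       -2.26788723e-05, -1.50126724e-03]), 'joint_efforts': array([ 6.47948073e-04, -4.44874442e+01, -3.51335442e+01, -3.06671136e-04,
        9.16241639e-03, -7.44918879e-06]), 'eef_pos': array([0.20214795, 0.53769616, 0.23038055]), 'eef_rot': array([-3.22873907e-04,  1.78946167e-01,  9.83858470e-01, -8.21751429e-04]), 'wrist_force': array([-0.27004177, -0.15285797, -0.43249072]), 'torque': array([0.03542957, 0.01143592, 0.04603768]), 'grasp_force': 0.0, 'opening': 0.9997631854213888}
side 410.90090133054133 [[-0.888, -0.261, 0.379, 0.287], [-0.459, 0.463, -0.758, 0.605], [0.022, -0.847, -0.531, 0.495], [0.0, 0.0, 0.0, 1.0]]
top 490.8172558562942 [[0.028, -0.989, 0.148, 0.385], [-1.0, -0.029, -0.003, -0.003], [0.008, -0.148, -0.989, 1.298], [0.0, 0.0, 0.0, 1.0]]
```

View pics/side0.png

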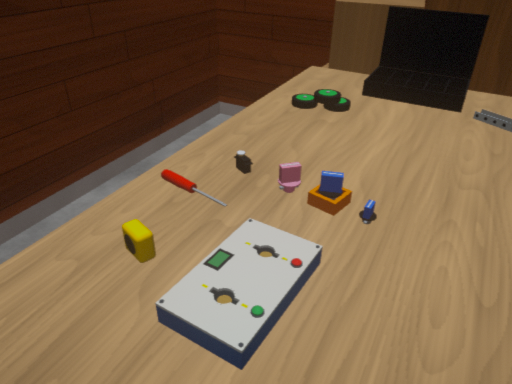

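View pics/top0.png

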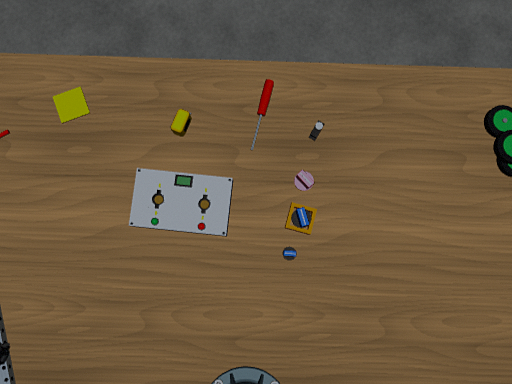

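Side view: the pink look-alike is at (290,177), the blue one in the orange stand at (331,185), and a small blue one at (369,210). In the top view they are at (304,180), (302,217) and (289,253). The one in the stand fits, as it is not pink and is the larger of the rest. The green lamp is at top (155,221), side (257,311), so its dock is at top (158,199), side (224,295). I'll confirm both in an enlarged crop.

```bash
python3 - <<'E'
from h import *
import pickle
s=pickle.load(open("side.pkl","rb"));t=pickle.load(open("top.pkl","rb"))
r=lambda c,x,y,w,h,k:cv2.resize(c["frame"][y:y+h,x:x+w],None,fx=k,fy=k,interpolation=cv2.INTER_CUBIC)
# top-left: top cam 270..335,x165..265 ; k6
a=r(t,272,170,66,50*2,6)[:600]; b=r(s,300,160,80,60,5)  # a 396x600, b 400x300
d=r(s,190,260,80,60,5)
cv2.imwrite("pics/crop1.png",np.hstack([a,np.vstack([b,d])]))
cv2.imwrite("pics/crop2.png",r(t,125,162,114,80,7))
cv2.imwrite("pics/crop3.png",r(s,155,210,180,145,4))
E
```

```text
(no output)
```

View pics/crop1.png

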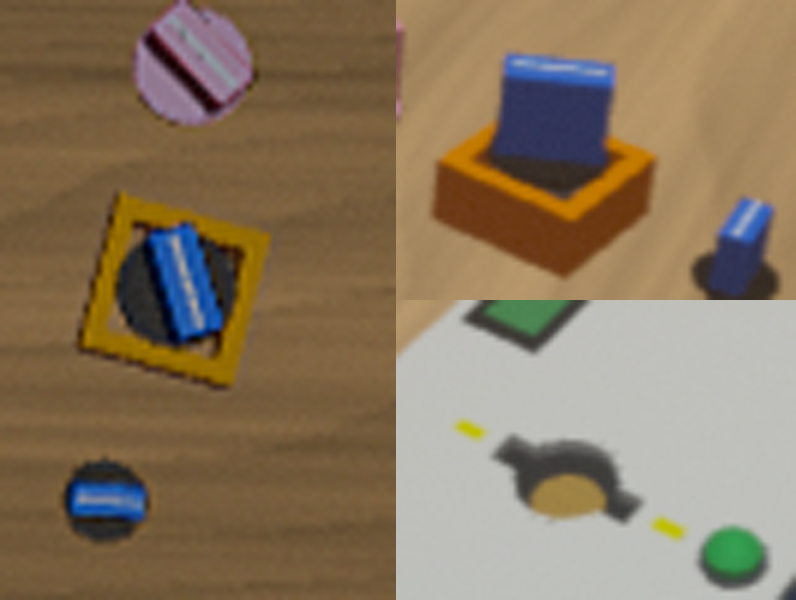

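View pics/crop2.png

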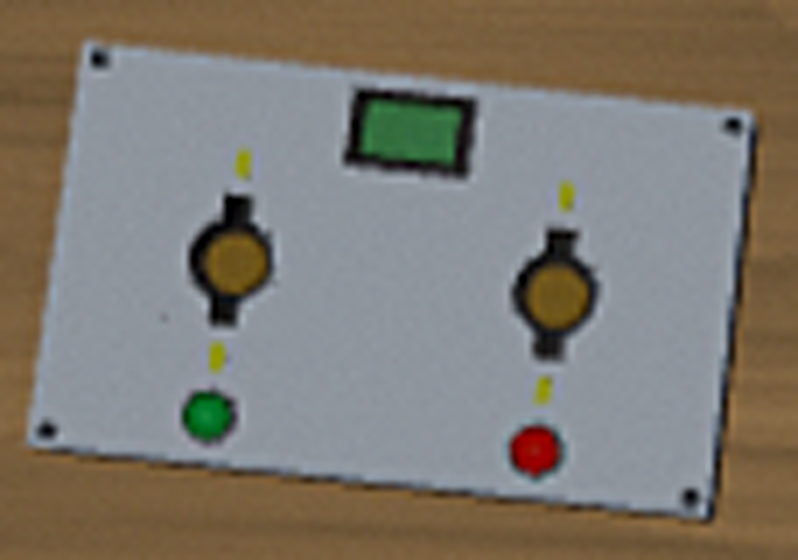

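View pics/crop3.png

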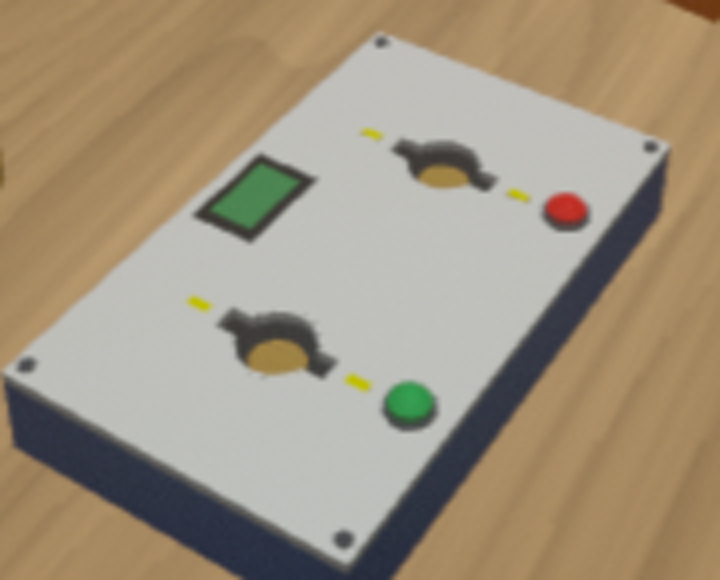

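The crops confirm the larger blue module in the orange stand and the green-lamp dock. Tester +x points away from the lamps and +y is image-left in the top view, so this is dock A. Next I'll triangulate.

```bash
cat > m.py <<'E'
from h import *
import pickle
s=pickle.load(open("side.pkl","rb"));t=pickle.load(open("top.pkl","rb"))
def px(U,V,x0,y0,k): return x0+(U+.5)/k-.5, y0+(V+.5)/k-.5
def tri(a,b):
    L=[]
    for c,(u,v) in((t,a),(s,b)):
        E=c["extrinsics"];d=E[:3,:3]@np.array([(u-c["cx"])/c["fx"],(v-c["cy"])/c["fy"],1]);L.append((E[:3,3],d/np.linalg.norm(d)))
    A=sum(np.eye(3)-np.outer(d,d) for o,d in L);B=sum((np.eye(3)-np.outer(d,d))@o for o,d in L)
    p=np.linalg.solve(A,B); gap=max(np.linalg.norm(np.cross(p-o,d)) for o,d in L); return p,gap
T=lambda U,V:px(U,V,125,162,7); S=lambda U,V:px(U,V,155,210,4)
pr={"TL":((99,59),(27,365)),"TR":((733,125),(381,41)),"BR":((690,497),(651,147)),"BL":((46,430),(344,540)),
"A+":((244,165),(199,303)),"A-":((217,358),(358,383)),"B+":((567,197),(371,133)),"B-":((543,391),(518,195))}
P={}
for n,(a,b) in pr.items():
    p,g=tri(T(*a),S(*b)); P[n]=p; print(n,p.round(4),round(g,4),"top@z.04",onz(t,*T(*a),.04).round(4)[:2],"side",onz(s,*S(*b),.04).round(4)[:2])
for nm,c,M,i in(("top",t,T,0),("side",s,S,1)):
    Q={n:onz(c,*M(*v[i]),.04)[:2] for n,v in pr.items()}
    ctr=(Q["TL"]+Q["TR"]+Q["BR"]+Q["BL"])/4; y=(Q["TL"]+Q["BL"]-Q["TR"]-Q["BR"])
    y2=Q["A+"]+Q["A-"]-Q["B+"]-Q["B-"]; dA=(Q["A+"]+Q["A-"])/2
    ang=lambda v:np.degrees(np.arctan2(-v[0],v[1]))
    print(nm,"ctr",ctr.round(4),"yaw",ang(y),ang(y2),"|marks|",np.linalg.norm(y2)/2,"dockA via ctr",(ctr+.06*y/np.linalg.norm(y)).round(4),"marks",dA.round(4))
TM=lambda U,V:px(U,V,272,170,6); SM=lambda U,V:px(U-396,V,300,160,5)
print("mod top",tri(TM(184.5,281),SM(559,68)))
print("top@.074",onz(t,*TM(184.5,281),.074),"side",onz(s,*SM(559,68),.074))
# orientation from top face corners
q=[onz(t,*TM(*a),.074)[:2] for a in((148,232),(187,224),(221,325),(182,342))]
v=(q[0]+q[1]-q[2]-q[3])/2; print("len",np.linalg.norm(v),"yaw",np.degrees(np.arctan2(v[1],v[0])),"w",np.linalg.norm(q[0]+q[3]-q[1]-q[2])/2)
w=onz(s,*SM(510,63),.074)-onz(s,*SM(613,73),.074); print("side v",w,np.degrees(np.arctan2(w[1],w[0])))
# blue mask minAreaRect in top
f=t["frame"].astype(int);m=((f[...,0]>110)&(f[...,0]-f[...,2]>50)).astype(np.uint8);m[:195]=0;m[238:]=0;m[:,:285]=0;m[:,320:]=0
pts=cv2.findNonZero(m);r=cv2.minAreaRect(pts);print(r,m.sum())
e=m.sum() and pts.reshape(-1,2).mean(0);print(e,onz(t,*e,.074)); 
bx=[onz(t,*p,.074)[:2] for p in cv2.boxPoints(r)];print(np.round(bx,4).tolist())
D=t["depth"];print("depth top z",world(t,302,217))
E
python3 m.py
```

```text
TL [0.5965 0.2955 0.0435] 0.0002 top@z.04 [0.5973 0.2964] side [0.5987 0.293 ]
TR [0.5791 0.0604 0.0435] 0.0002 top@z.04 [0.5794 0.0605] side [0.5816 0.0561]
BR [0.4418 0.071  0.0431] 0.0001 top@z.04 [0.4418 0.0712] side [0.443  0.0673]
BL [0.4592 0.306  0.0438] 0.0 top@z.04 [0.4594 0.307 ] side [0.4606 0.3035]
A+ [0.5591 0.24   0.0433] 0.0004 top@z.04 [0.5592 0.2404] side [0.5615 0.2374]
A- [0.4875 0.2457 0.0432] 0.0002 top@z.04 [0.4875 0.2462] side [0.4892 0.2431]
B+ [0.5508 0.1206 0.0431] 0.0005 top@z.04 [0.5507 0.1207] side [0.5532 0.1174]
B- [0.479  0.1262 0.0429] 0.0003 top@z.04 [0.4789 0.1264] side [0.4806 0.1231]
top ctr [0.5195 0.1838] yaw -4.290720177662418 -4.067615632873343 |marks| 0.1200574607901546 dockA via ctr [0.524  0.2436] marks [0.5233 0.2433]
side ctr [0.521 0.18 ] yaw -4.195949670542322 -4.04805878900007 |marks| 0.12031467213972581 dockA via ctr [0.5254 0.2398] marks [0.5254 0.2403]
mod top (array([ 0.48647487, -0.12654947,  0.07664656]), np.float64(0.0005511011338147477))
top@.074 [ 0.48615512 -0.12694213  0.074     ] side [ 0.4882872 -0.1310998  0.074    ]
len 0.045981811880861326 yaw 18.756826039699728 w 0.017133710127572317
side v [0.04050009 0.01332787 0.        ] 18.215471933769017
((302.6509094238281, 216.5283203125), (17.856870651245117, 7.28010892868042), 74.05460357666016) 117
[302.58974359 216.5982906 ] [ 0.48571975 -0.12758921  0.074     ]
[[0.5045, -0.1126], [0.51, -0.13], [0.4674, -0.1428], [0.4619, -0.1255]]
depth top z [ 0.48487993 -0.12638618  0.07145048]
```

```bash
cat > go.py <<'E'
import sys
from h import *
from scipy.spatial.transform import Rotation as R
# go.py x y z tool_y_heading -> shift cm, turn deg in tool axes
x,y,z,h=map(float,sys.argv[1:5]); o=status.get_obs()
q=o["eef_rot"];Rt=R.from_quat(np.r_[q[1:],q[0]])
a=np.radians(h);Y=np.array([np.cos(a),np.sin(a),0]);Z=np.array([0,0,-1.]);G=R.from_matrix(np.c_[np.cross(Y,Z),Y,Z])
yv=Rt.as_matrix()[:,1]
print("t",o["time_s"],"pos",o["eef_pos"].round(4),"h",np.degrees(np.arctan2(yv[1],yv[0])).round(2),"F",o["wrist_force"].round(1),"T",o["torque"].round(2),"grip",round(float(o["grasp_force"]),1),"open",round(float(o["opening"]),3),"q6",o["q"][5].round(2))
print("shift",(Rt.inv().apply(np.array([x,y,z])-o["eef_pos"])*100).round(2),"turn",np.degrees((Rt.inv()*G).as_rotvec()).round(2))
E
python3 go.py 0.487 -0.129 0.16 108.3
python3 -m handwheel '[[[1,-10,-10.4,0,0,0,-8],[1,-20,-20.9,1,0,0,-16],[1,-30,-31.4,2,0,0,-24],[1,-40,-41.9,4,0,0,-32],[1,-50.2,-52.4,6,0,0,-38.9],[1,-50.2,-52.4,6,0,0,-38.9],[1,-50.2,-52.4,6,0,0,-38.9],[1,-50.2,-52.4,6,0,0,-38.9],[1,-50.2,-52.4,6,0,0,-38.9],[1,-50.2,-52.4,6,0,0,-38.9]]]'
python3 go.py 0.487 -0.129 0.14 108.3
```

```text
t 0.1 pos [0.2022 0.5378 0.2305] h 69.39 F [ 0.4 -0.5 -0.4] T [ 0.03  0.02 -0.05] grip 0.0 open 0.997 q6 -0.21
shift [-50.14 -52.37   7.11] turn [ -0.08  -0.05 -38.91]
time_s: 1.35
eef_pos: [0.4467, -0.0343, 0.1818]
eef_rot: [0.0, -0.159, 0.987, 0.0]
wrist_force: [1.4, 0.6, -0.9]
opening: 0.999
grasp_force: 0.0
t 1.35 pos [ 0.4467 -0.0343  0.1818] h 108.25 F [ 1.4  0.6 -0.9] T [ 0.09 -0.04  0.  ] grip 0.0 open 0.999 q6 -2.23
shift [ -0.86 -10.25   4.18] turn [ 0.    0.02 -0.05]
```

```bash
python3 -m handwheel '[[[1,-0.9,-6,2.5,0,0,0],[1,-0.9,-10.2,4.2,0,0,0],[1,-0.9,-10.2,4.2,0,0,0],[1,-0.9,-10.2,4.2,0,0,0]]]'
python3 go.py 0.487 -0.129 0.040 108.3
python3 - <<'E'
from h import *
a=camera("top")["frame"];b=camera("side")["frame"]
r=lambda f,x,y,w,h,k:cv2.resize(f[y:y+h,x:x+w],None,fx=k,fy=k,interpolation=cv2.INTER_CUBIC)
cv2.imwrite("pics/over.png",np.hstack([r(a,265,150,80,120,5),r(b,280,100,80,120,5)]))
E
```

```text
time_s: 1.85
eef_pos: [0.4864, -0.1258, 0.1397]
eef_rot: [-0.001, -0.159, 0.987, 0.001]
wrist_force: [-0.3, -0.3, 0.9]
opening: 0.997
grasp_force: 0.0
t 1.85 pos [ 0.4864 -0.1258  0.1397] h 108.25 F [-0.3 -0.3  0.9] T [-0.02  0.   -0.02] grip 0.0 open 0.997 q6 -2.38
shift [ 0.04 -0.34  9.96] turn [ 0.07 -0.05 -0.05]
```

View pics/over.png

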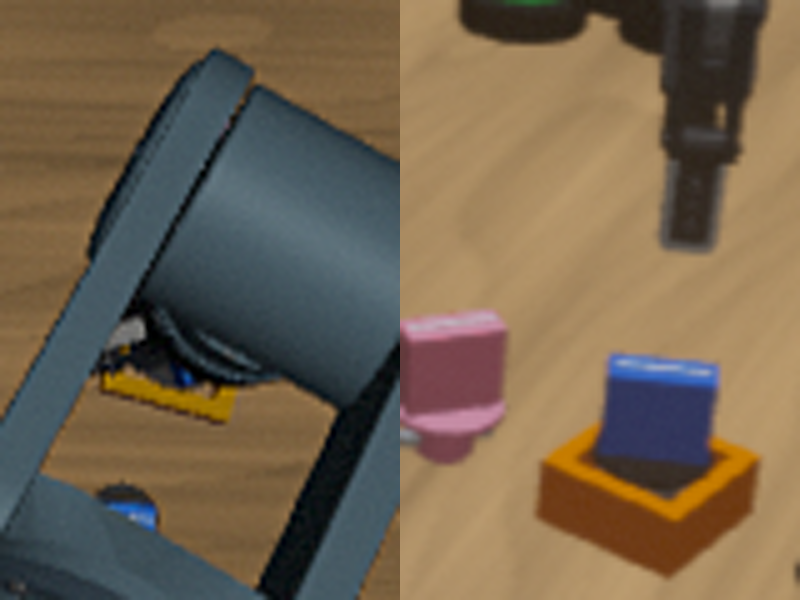

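Side view: the open gripper stands over the stand, near finger tip at crop (690,247), and the module is upright at crop (662,370). I'll compare the projected tip with the calibration.

```bash
python3 - <<'E'
from h import *
import pickle
s=pickle.load(open("side.pkl","rb"));E=np.linalg.inv(s["extrinsics"])
def pr(p):
    c=E@np.r_[p,1];return s["fx"]*c[0]/c[2]+s["cx"],s["fy"]*c[1]/c[2]+s["cy"]
a=np.radians(108.25);y=np.array([np.cos(a),np.sin(a),0]);T=np.array([.4864,-.1258,.1397])
for d in(.0425,.05,.057):
    for sg in (1,-1):
        print(d*sg,(((np.array(pr(T+sg*d*y+[0,0,.013]))-[280,100])*5)+[400,0]).round(1))
print("10mm along x_tool",np.array(pr(T+.01*np.array([y[1],-y[0],0])))*5-np.array(pr(T))*5)
E
```

```text
0.0425 [684.  246.7]
-0.0425 [684.4 156.6]
0.05 [683.9 255.4]
-0.05 [684.4 149.3]
0.057 [683.9 263.7]
-0.057 [684.4 142.7]
10mm along x_tool [-25.31587325  -2.24431316]
```

```bash
python3 -m handwheel '[[[1,0,-0.3,3,0,0,0],[1,0,-0.3,6,0,0,0],[1,0,-0.3,8.5,0,0,0],[1,0,-0.3,10,0,0,0],[1,0,-0.3,10,0,0,0],[1,0,-0.3,10,0,0,0]]]'; python3 go.py 0.487 -0.129 0.040 108.3
```

```text
time_s: 2.7
eef_pos: [0.4887, -0.1293, 0.0411]
eef_rot: [0.001, -0.159, 0.987, -0.001]
wrist_force: [0.3, 0.0, 0.7]
opening: 1.001
grasp_force: 0.0
t 2.7 pos [ 0.4887 -0.1293  0.0411] h 108.32 F [0.3 0.  0.7] T [-0.06  0.01  0.  ] grip 0.0 open 1.001 q6 -2.38
shift [0.16 0.08 0.11] turn [-0.08  0.07  0.02]
```

```bash
python3 -m handwheel '[[[-1,0,0,0,0,0,0],[-1,0,0,0,0,0,0],[-1,0,0,0,0,0,0],[-1,0,0,0,0,0,0],[-1,0,0,0,0,0,0],[-1,0,0,0,0,0,0],[-1,0,0,0,0,0,0],[-1,0,0,0,0,0,0]]]'; python3 go.py 0.487 -0.129 0.040 108.3
```

```text
time_s: 3.7
eef_pos: [0.4881, -0.1293, 0.0403]
eef_rot: [0.0, -0.159, 0.987, -0.0]
wrist_force: [-2.1, -0.7, 5.2]
opening: 0.226
grasp_force: 58.7
t 3.7 pos [ 0.4881 -0.1293  0.0403] h 108.29 F [-2.1 -0.7  5.2] T [-0.02  0.25 -0.04] grip 58.7 open 0.226 q6 -2.38
shift [0.09 0.06 0.03] turn [-0.02  0.01 -0.01]
```

```bash
python3 -m handwheel '[[[-1,0,0,-2,0,0,0],[-1,0,0,-4,0,0,0],[-1,0,0,-7,0,0,0],[-1,0,0,-10,0,0,0],[-1,0,0,-10,0,0,0],[-1,0,0,-10,0,0,0]]]'; python3 go.py 0.5245 0.242 0.140 85.7
```

```text
time_s: 4.45
eef_pos: [0.4872, -0.1287, 0.1387]
eef_rot: [-0.001, -0.159, 0.987, 0.001]
wrist_force: [0.8, -0.1, -1.5]
opening: 0.228
grasp_force: 58.7
t 4.45 pos [ 0.4872 -0.1287  0.1387] h 108.29 F [ 0.8 -0.1 -1.5] T [ 0.04  0.04 -0.02] grip 58.7 open 0.228 q6 -2.38
shift [-15.18  34.03  -0.1 ] turn [ 0.06 -0.08 22.59]
```

```bash
python3 -m handwheel '[[[-1,-1,2.5,0,0,0,3],[-1,-3,7,0,0,0,6],[-1,-5.5,12.5,0,0,0,10],[-1,-8,18,0,0,0,14],[-1,-10.5,23.5,0,0,0,17],[-1,-13,29,0,0,0,20],[-1,-14.7,33,0,0,0,22],[-1,-15.2,34,0,0,0,22.6],[-1,-15.2,34,0,0,0,22.6],[-1,-15.2,34,0,0,0,22.6]]]'; python3 go.py 0.5245 0.242 0.140 85.7
python3 - <<'E'
from h import *
import pickle
a=camera("top");b=camera("side");pickle.dump((a,b),open("over2.pkl","wb"))
r=lambda f,x,y,w,h,k:cv2.resize(f[y:y+h,x:x+w],None,fx=k,fy=k,interpolation=cv2.INTER_CUBIC)
cv2.imwrite("pics/over2.png",np.hstack([r(a["frame"],120,150,64,96,6),r(b["frame"],170,170,68,96,6)]))
E
```

```text
time_s: 5.7
eef_pos: [0.5252, 0.24, 0.1392]
eef_rot: [-0.001, 0.038, 0.999, -0.0]
wrist_force: [1.0, -0.8, -1.1]
opening: 0.223
grasp_force: 58.9
t 5.7 pos [0.5252 0.24   0.1392] h 85.63 F [ 1.  -0.8 -1.1] T [-0.02  0.02  0.  ] grip 58.9 open 0.223 q6 -1.27
shift [ 0.09  0.19 -0.08] turn [-0.05 -0.08 -0.07]
```

View pics/over2.png

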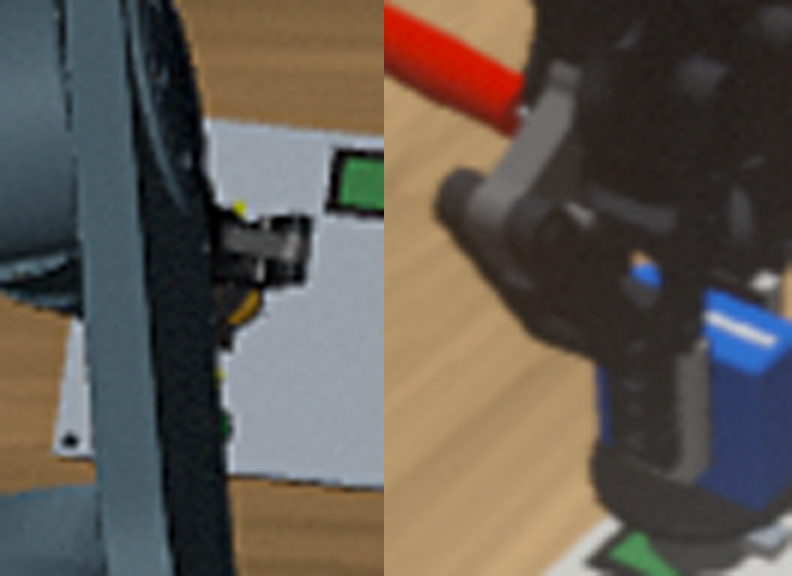

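The top view is hidden by the arm. The side view shows the upright module held by its 20 mm width, with its right part at crop (745,390). I need a wider crop for the flange.

```bash
python3 - <<'E'
from h import *
import pickle
a,b=pickle.load(open("over2.pkl","rb"))
f=cv2.convertScaleAbs(b["frame"][205:305,190:300],alpha=1.6,beta=20)
cv2.imwrite("pics/over3.png",cv2.resize(f,None,fx=6,fy=6,interpolation=cv2.INTER_CUBIC)[:600])
E
```

```text
(no output)
```

View pics/over3.png

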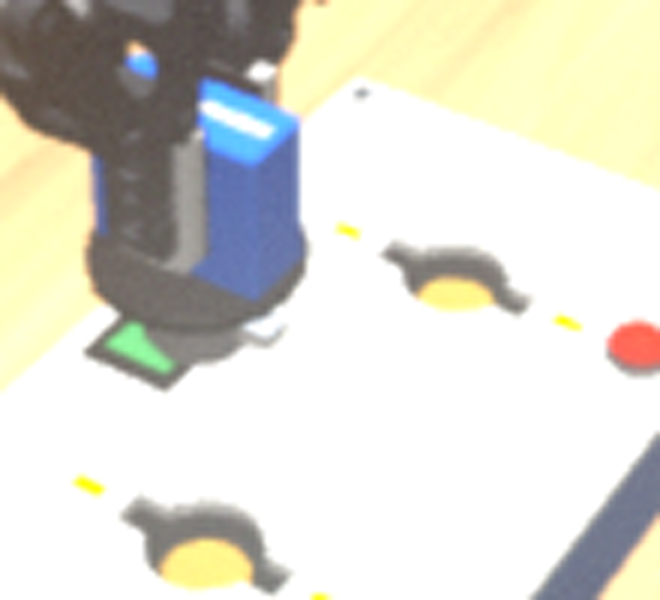

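Crop: flange extremes are left 87, right 307 and bottom 333. The block's top front corner is (254,165), top right corner (299,122) and left edge 95. I'll fit the module axis in the side camera and compare it with the dock from the same camera.

```bash
cat > fit.py <<'E'
from m import s,onz,px
from h import *
from scipy.optimize import least_squares
E=np.linalg.inv(s["extrinsics"])
def pr(P):
    c=(E[:3,:3]@np.atleast_2d(P).T+E[:3,3:]); return np.c_[s["fx"]*c[0]/c[2]+s["cx"],s["fy"]*c[1]/c[2]+s["cy"]]
th=np.linspace(0,2*np.pi,720)
def pred(p,yaw):
    x,y,z=p[:3]; C,S=np.cos(yaw),np.sin(yaw)
    ring=np.vstack([np.c_[x+.026*np.cos(th),y+.026*np.sin(th),0*th+z-d] for d in(.020,.024)]); f=pr(ring)
    k=lambda a,b,h:pr([x+C*a-S*b,y+S*a+C*b,z+h])[0]
    fc=k(-.023,.010,.02); rc=k(-.023,-.010,.02); fb=k(-.023,.010,-.02); lf=k(.023,.010,0)
    return np.array([f[:,0].min(),f[:,0].max(),f[:,1].max(),*fc,*rc,*fb,lf[0]])
U=lambda u:190+(u+.5)/6-.5; V=lambda v:205+(v+.5)/6-.5
ob=np.array([U(87),U(307),V(333),U(254),V(165),U(299),V(122),U(252),V(297),U(95)])
g=least_squares(lambda p:pred(p,p[3])-ob,[.525,.24,.153,-.07])
print("fit grip",g.x.round(4),"yaw",np.degrees(g.x[3]),"res",g.fun.round(2))
zf=.1392+.0137
g=least_squares(lambda p:pred([*p,zf],np.radians(-4.35))-ob,[.525,.24])
print("z fixed",g.x.round(4),g.fun.round(2))
E
python3 fit.py | tail -2
```

```text
fit grip [ 0.5408  0.2151  0.1304 -0.0519] yaw -2.9748660437026038 res [ 0.44 -0.2  -0.61 -0.34  0.14  0.15 -0.2   0.41  0.67 -0.46]
z fixed [0.5262 0.2377] [-0.75  0.83  0.22 -0.22 -0.64  1.09 -1.34  0.55  1.36 -1.52]
```

Both estimates agree on a correction of about (-0.8, +2.1) mm, so the TCP target over the dock is (0.5245, 0.2420) with heading 85.65. I'll descend to just above the plate.

```bash
python3 -m handwheel '[[[-1,0.1,0.2,1.5,0,0,0],[-1,0.1,0.2,3,0,0,0],[-1,0.1,0.2,4.5,0,0,0],[-1,0.1,0.2,5.6,0,0,0],[-1,0.1,0.2,6.2,0,0,0],[-1,0.1,0.2,6.2,0,0,0],[-1,0.1,0.2,6.2,0,0,0]]]'; python3 go.py 0.5245 0.242 0.070 85.65
```

```text
time_s: 6.68
eef_pos: [0.5252, 0.2436, 0.0785]
eef_rot: [0.0, 0.038, 0.999, 0.0]
wrist_force: [0.6, -0.5, -0.6]
opening: 0.228
grasp_force: 58.9
t 6.675 pos [0.5252 0.2436 0.0785] h 85.69 F [ 0.6 -0.5 -0.6] T [-0.04 -0.04 -0.01] grip 58.9 open 0.228 q6 -1.27
shift [ 0.05 -0.17  0.85] turn [0.02 0.05 0.04]
```

```bash
python3 - <<'E'
from h import *
import pickle
P=[]
for i in range(4):
    b=camera("side"); P.append(status.get_obs()["eef_pos"])
pickle.dump(b,open("low.pkl","wb"))
print(np.round(P,4))
f=cv2.convertScaleAbs(b["frame"][215:315,170:280],alpha=1.3,beta=15)
cv2.imwrite("pics/low.png",cv2.resize(f,None,fx=6,fy=6,interpolation=cv2.INTER_CUBIC))
E
```

```text
[[0.5252 0.2436 0.0786]
 [0.5252 0.2436 0.0787]
 [0.5252 0.2436 0.0786]
 [0.5251 0.2435 0.0785]]
```

View pics/low.png

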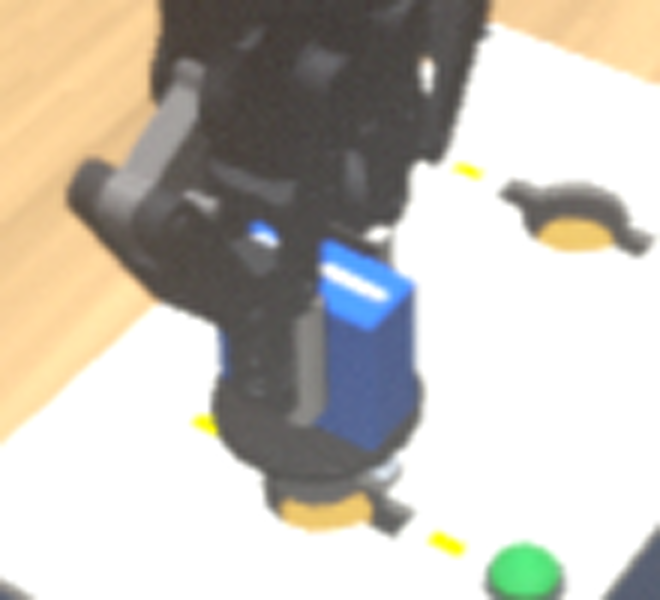

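Low view: the flange spans 212–424 with its bottom at 478. The block corners are (374,333), (414,284) and (372,452), and its left edge is 219. The module hovers over dock A. Refitting.

```bash
python3 - <<'E' | tail -4
from fit import *
U=lambda u:170+(u+.5)/6-.5; V=lambda v:215+(v+.5)/6-.5
ob=np.array([U(212),U(424),V(478),U(374),V(333),U(414),V(284),U(372),V(452),U(219)])
for w in (1,0):
    W=np.ones(10)
    if w==0: W[3:9]=.3
    g=least_squares(lambda p:W*(pred([*p,.0923],np.radians(-4.35))-ob),[.525,.24]); print("zfixed",g.x.round(4),(g.fun/W).round(2))
g=least_squares(lambda p:pred(p,np.radians(-4.35))-ob,[.525,.24,.09]);print("free",g.x.round(4),g.fun.round(2))
# visible brass/bore check: bore bottom edge & slot right end on plate in crop
print("slot -x tip proj, from dock at side est:", [ ((pr([*p,.04])[0]-[170,215])*6).round(1).tolist() for p in ([.5254-.0245*np.cos(-.076),.240-.0245*np.sin(-.076)],)])
E
```

```text
zfixed [0.5252 0.2418] [-0.46  0.59  1.11 -0.5  -0.9   1.2  -1.17  0.26  0.67 -1.09]
zfixed [0.5257 0.2403] [-0.16  0.81  0.24 -0.25 -1.74  1.43 -1.97  0.5  -0.19 -0.78]
free [0.5375 0.2225 0.0699] [ 0.61 -0.16  0.33 -0.8  -0.31  0.47 -0.15 -0.06  0.13 -0.03]
slot -x tip proj, from dock at side est: [[404.9, 520.9]]
```

```bash
python3 -m handwheel '[[[-1,0.04,-0.1,0,0,0,0],[-1,0.04,-0.1,0.3,0,0,0],[-1,0.04,-0.1,0.6,0,0,0],[-1,0.04,-0.1,0.8,0,0,0],[-1,0.04,-0.1,1.0,0,0,0],[-1,0.04,-0.1,1.0,0,0,0]]]'; python3 go.py 0.5245 0.242 0.064 85.65
```

```text
time_s: 7.62
eef_pos: [0.5241, 0.2424, 0.0677]
eef_rot: [-0.0, 0.038, 0.999, -0.0]
wrist_force: [0.8, -0.9, -1.3]
opening: 0.227
grasp_force: 58.9
t 7.625 pos [0.5241 0.2424 0.0677] h 85.69 F [ 0.8 -0.9 -1.3] T [ 0.   -0.    0.02] grip 58.9 open 0.227 q6 -1.27
shift [-0.04 -0.04  0.37] turn [-0.01 -0.02  0.04]
```

```bash
python3 -m handwheel '[[[-1,0,0,0.15,0,0,0],[-1,0,0,0.3,0,0,0],[-1,0,0,0.45,0,0,0],[-1,0,0,0.6,0,0,0],[-1,0,0,0.6,0,0,0]]]'; python3 go.py 0.5245 0.242 0.0503 85.65
```

```text
time_s: 8.25
eef_pos: [0.5243, 0.2425, 0.0621]
eef_rot: [-0.0, 0.038, 0.999, -0.0]
wrist_force: [-1.4, -0.5, 1.5]
opening: 0.226
grasp_force: 59.2
t 8.25 pos [0.5243 0.2425 0.0621] h 85.68 F [-1.4 -0.5  1.5] T [-0.07  0.27 -0.02] grip 59.2 open 0.226 q6 -1.27
shift [-0.03 -0.04  1.18] turn [-0.   -0.    0.03]
```

```bash
python3 -m handwheel '[[[-1,0,0,0.2,0,0,0],[-1,0,0,0.4,0,0,0],[-1,0,0,0.6,0,0,0],[-1,0,0,0.8,0,0,0],[-1,0,0,0.95,0,0,0],[-1,0,0,0.95,0,0,0],[-1,0,0,0.95,0,0,0]]]'; python3 go.py 0.5245 0.242 0.0503 85.65
```

```text
time_s: 9.12
eef_pos: [0.5244, 0.2425, 0.0527]
eef_rot: [0.0, 0.038, 0.999, 0.0]
wrist_force: [-1.6, -0.8, 5.7]
opening: 0.222
grasp_force: 59.6
t 9.125 pos [0.5244 0.2425 0.0527] h 85.69 F [-1.6 -0.8  5.7] T [-0.07  0.28  0.07] grip 59.6 open 0.222 q6 -1.27
shift [-0.01 -0.05  0.24] turn [0.   0.02 0.04]
```

```bash
python3 -m handwheel '[[[-1,0,0,0,0,0,5],[-1,0,0,0,0,0,10],[-1,0,0,0,0,0,15],[-1,0,0,0,0,0,20],[-1,0,0,0,0,0,26],[-1,0,0,0,0,0,32],[-1,0,0,0,0,0,38],[-1,0,0,0,0,0,45],[-1,0,0,0,0,0,45]]]'; python3 go.py 0.5245 0.242 0.0503 -4.35
```

```text
time_s: 10.25
eef_pos: [0.525, 0.2426, 0.0529]
eef_rot: [0.001, 0.417, 0.909, 0.001]
wrist_force: [1.0, -0.1, 4.8]
opening: 0.223
grasp_force: 59.7
t 10.25 pos [0.525  0.2426 0.0529] h 40.74 F [ 1.  -0.1  4.8] T [-0.   -0.13 -0.  ] grip 59.7 open 0.223 q6 -0.48
shift [-0.01 -0.08  0.26] turn [1.000e-01 1.000e-02 4.509e+01]
```

Turning freely. Next is the rest of the quarter turn, then a little on to the stop.

```bash
python3 -m handwheel '[[[-1,0,0,0,0,0,7],[-1,0,0,0,0,0,14],[-1,0,0,0,0,0,21],[-1,0,0,0,0,0,28],[-1,0,0,0,0,0,35],[-1,0,0,0,0,0,41],[-1,0,0,0,0,0,45],[-1,0,0,0,0,0,46],[-1,0,0,0,0,0,47],[-1,0,0,0,0,0,47]]]'; python3 go.py 0.5245 0.242 0.0503 -4.35
```

```text
time_s: 11.5
eef_pos: [0.5247, 0.2426, 0.0527]
eef_rot: [0.0, 0.745, 0.667, 0.0]
wrist_force: [1.4, -0.5, 3.8]
opening: 0.227
grasp_force: 59.7
t 11.5 pos [0.5247 0.2426 0.0527] h -6.25 F [ 1.4 -0.5  3.8] T [ 0.06 -0.22  0.09] grip 59.7 open 0.227 q6 0.34
shift [-0.06 -0.02  0.24] turn [ 0.06 -0.02 -1.9 ]
```

```bash
python3 -m handwheel '[[[-1,0,0,0,0,0,0.7],[-1,0,0,0,0,0,1.4],[-1,0,0,0,0,0,1.4]]]'; python3 go.py 0.5245 0.242 0.0503 -4.35;  python3 -m handwheel '[[[-1,0,0,0.1,0,0,0],[-1,0,0,0.2,0,0,0],[-1,0,0,0.25,0,0,0],[-1,0,0,0.25,0,0,0],[-1,0,0,0.25,0,0,0]]]'; python3 go.py 0.5245 0.242 0.0503 -4.35
```

```text
time_s: 11.88
eef_pos: [0.5247, 0.2426, 0.0527]
eef_rot: [0.0, 0.753, 0.658, 0.0]
wrist_force: [3.4, -0.4, 4.7]
opening: 0.227
grasp_force: 59.8
t 11.875 pos [0.5247 0.2426 0.0527] h -7.67 F [ 3.4 -0.4  4.7] T [ 0.06 -0.6   0.64] grip 59.8 open 0.227 q6 0.36
shift [-0.06 -0.01  0.24] turn [ 0.06 -0.   -3.32]
time_s: 12.5
eef_pos: [0.5248, 0.2426, 0.0524]
eef_rot: [0.0, 0.753, 0.658, 0.0]
wrist_force: [-3.9, -1.4, 22.6]
opening: 0.226
grasp_force: 62.4
t 12.5 pos [0.5248 0.2426 0.0524] h -7.66 F [-3.9 -1.4 22.6] T [-0.38  0.85  0.57] grip 62.4 open 0.226 q6 0.36
shift [-0.06 -0.03  0.21] turn [ 0.06  0.01 -3.31]
```

Torque of 0.64 N·m shows the stop, and 22 N shows firm contact 2 mm earlier than predicted. I'll check for a flush flange with the picture and depth.

```bash
python3 - <<'E'
from h import *
import pickle
b=camera("side"); pickle.dump(b,open("fin.pkl","wb")); o=status.get_obs(); print(o["wrist_force"],o["eef_pos"])
f=cv2.convertScaleAbs(b["frame"][235:325,175:275],alpha=1.3,beta=25)
cv2.imwrite("pics/fin.png",cv2.resize(f,None,fx=6.6,fy=6.6,interpolation=cv2.INTER_CUBIC))
for v in range(284,310,2): print(v,[round(float(world(b,u,v)[2])*1000,1) for u in range(205,250,4)])
E
```

```text
[-4.08510712 -2.19574241 22.12568186] [0.52481474 0.24260529 0.05236196]
284 [41.3, 79.8, 83.7, 88.0, 84.4, 80.0, 79.1, 82.9, 75.4, 39.3, 41.6, 40.3]
286 [40.2, 76.0, 79.3, 83.1, 79.5, 76.7, 75.2, 78.7, 71.5, 40.4, 40.0, 41.0]
288 [42.8, 71.2, 76.5, 80.5, 75.7, 71.9, 71.2, 75.5, 67.7, 42.7, 39.7, 40.2]
290 [41.0, 67.3, 71.9, 77.6, 72.8, 68.7, 69.9, 71.5, 63.1, 39.2, 41.2, 40.4]
292 [41.2, 62.9, 68.2, 72.3, 67.2, 64.0, 63.9, 67.5, 46.7, 40.8, 41.3, 42.0]
294 [40.7, 58.7, 63.4, 67.5, 64.8, 62.1, 61.0, 63.0, 47.0, 46.5, 40.1, 41.0]
296 [41.2, 55.7, 60.7, 64.3, 61.1, 55.3, 56.1, 47.5, 48.3, 40.5, 42.2, 40.7]
298 [41.4, 51.5, 56.0, 60.7, 56.4, 48.5, 46.4, 45.9, 46.9, 41.3, 40.8, 41.5]
300 [40.4, 46.2, 51.8, 55.9, 53.5, 46.8, 46.7, 47.1, 45.7, 39.3, 41.5, 40.2]
302 [40.5, 43.4, 47.8, 52.0, 48.5, 47.3, 48.2, 47.7, 44.0, 40.9, 40.6, 39.0]
304 [40.6, 40.5, 45.7, 47.7, 46.2, 48.2, 47.2, 45.2, 39.3, 40.8, 40.4, 41.5]
306 [41.1, 42.3, 40.8, 45.4, 46.7, 47.8, 45.3, 41.4, 40.8, 38.8, 42.3, 40.8]
308 [40.9, 39.6, 41.8, 41.3, 41.6, 39.8, 41.1, 40.4, 39.6, 42.1, 41.6, 40.1]
```

View pics/fin.png

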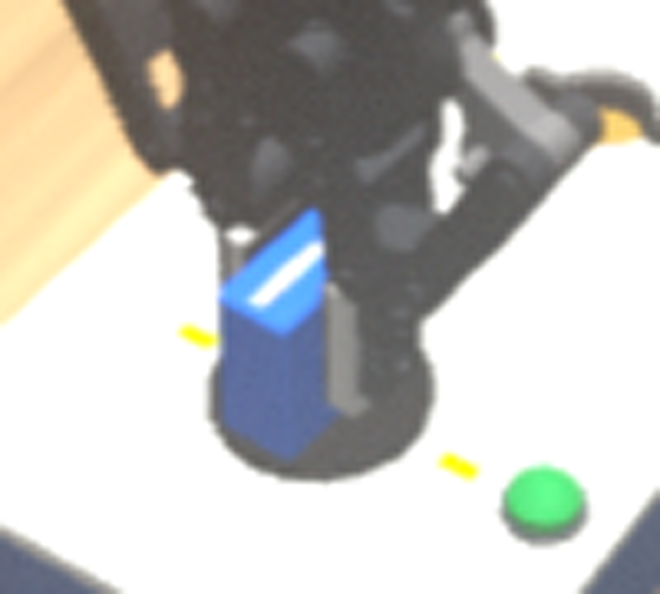

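The picture shows the module turned and upright in the dock. Depth puts the flange top about 6 mm above the plate instead of 4, so it is about 2 mm short, probably bound by friction at the stop. I'll ease the press and twist, press down, then re-twist.

```bash
python3 -m handwheel '[[[-1,0,0,-0.2,0,0,0],[-1,0,0,-0.2,0,0,-1.2],[-1,0,0,-0.2,0,0,-1.2]]]'; python3 go.py 0.5245 0.242 0.0503 -4.35;  python3 -m handwheel '[[[-1,0,0,0.07,0,0,0],[-1,0,0,0.14,0,0,0],[-1,0,0,0.2,0,0,0],[-1,0,0,0.2,0,0,0]]]'; python3 go.py 0.5245 0.242 0.0503 -4.35
python3 - <<'E'
from h import *
Z=[];P=[]
for i in range(4):
    b=camera("side")
    for u,v in((229,302),(229,304),(233,302),(225,304),(225,306),(229,300),(233,300),(237,300),(237,296),(241,294)): Z.append(world(b,u,v)[2])
    P+=[world(b,u,v)[2] for v in range(284,308,2) for u in (200,203,245,249)]
print("flange-plate mm",1000*(np.median(Z)-np.median(P)))
E
```

```text
time_s: 12.92
eef_pos: [0.5247, 0.2426, 0.0525]
eef_rot: [0.0, 0.746, 0.666, 0.0]
wrist_force: [2.5, -0.1, 8.3]
opening: 0.222
grasp_force: 60.2
t 12.925 pos [0.5247 0.2426 0.0525] h -6.52 F [ 2.5 -0.1  8.3] T [-0.03 -0.27  0.19] grip 60.2 open 0.222 q6 0.34
shift [-0.06 -0.01  0.22] turn [ 0.04 -0.02 -2.17]
time_s: 13.42
eef_pos: [0.5247, 0.2426, 0.0505]
eef_rot: [0.0, 0.746, 0.666, 0.0]
wrist_force: [1.1, -0.1, 8.0]
opening: 0.223
grasp_force: 60.3
t 13.425 pos [0.5247 0.2426 0.0505] h -6.53 F [ 1.1 -0.1  8. ] T [ 0.01 -0.32  0.17] grip 60.3 open 0.223 q6 0.34
shift [-0.06 -0.02  0.02] turn [ 0.05 -0.02 -2.18]
flange-plate mm 4.0919509796619185
```

Friction it was: the module now goes down and the flange is about flush at 4.1 mm. I'll press firmly and then add a touch of twist.

```bash
python3 -m handwheel '[[[-1,0,0,0.05,0,0,0],[-1,0,0,0.1,0,0,0],[-1,0,0,0.1,0,0,0],[-1,0,0,0.1,0,0,0]]]'; python3 go.py 0.5245 0.242 0.0503 -4.35;  python3 -m handwheel '[[[-1,0,0,0.05,0,0,0.4],[-1,0,0,0.05,0,0,0.4],[-1,0,0,0.05,0,0,0.4]]]'; python3 go.py 0.5245 0.242 0.0503 -4.35
python3 - <<'E'
from h import *
Z=[];P=[]
for i in range(8):
    b=camera("side")
    for u,v in((229,302),(229,304),(233,302),(225,304),(225,306),(229,300),(233,300),(237,300),(237,296),(241,294)): Z.append(world(b,u,v)[2])
    P+=[world(b,u,v)[2] for v in range(284,308,2) for u in (200,203,245,249)]
print("flange-plate mm",1000*(np.median(Z)-np.median(P)))
E
```

```text
time_s: 14.12
eef_pos: [0.5248, 0.2426, 0.0503]
eef_rot: [0.0, 0.746, 0.666, 0.0]
wrist_force: [-0.9, -1.5, 13.8]
opening: 0.223
grasp_force: 61.3
t 14.125 pos [0.5248 0.2426 0.0503] h -6.52 F [-0.9 -1.5 13.8] T [-0.18  0.2   0.11] grip 61.3 open 0.223 q6 0.34
shift [-0.06 -0.02  0.  ] turn [ 0.04 -0.02 -2.17]
time_s: 14.5
eef_pos: [0.5248, 0.2426, 0.0503]
eef_rot: [0.0, 0.748, 0.663, 0.0]
wrist_force: [-2.8, -1.2, 18.9]
opening: 0.226
grasp_force: 61.9
t 14.5 pos [0.5248 0.2426 0.0503] h -6.89 F [-2.8 -1.2 18.9] T [-0.28  0.54  0.36] grip 61.9 open 0.226 q6 0.35
shift [-0.06 -0.03 -0.  ] turn [ 0.05 -0.01 -2.54]
flange-plate mm 3.727066562242171
```

The TCP is exactly at the predicted seated height, held with 19 N downward and against the stop. Handing in.

```bash
python3 -c "
from bench import ctrl
print(ctrl.hand_in())"
```

```text
the job is handed in; nothing more can be done
None
```

The blue module is in dock A, the one with the green lamp, turned clockwise to the stop and pressed down with its flange flush on the plate; I handed the job in at about 15 s with the arm still gripping and holding it there.

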